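# Bring the culture dish under the hatch and hold the hatch at the pointer

## Robot

A 7-joint arm with a two-finger parallel gripper is mounted at the origin on the work surface. World frame = base frame: x ahead of the robot, y to its left, z up, the work surface at z = 0. Lengths are in m, angles in rad, forces in N, time in s.
With the tool pointing down it reaches from about 0.4 to 0.85 m from the base axis. Payload 10.4 kg.
Tool frame: the origin (TCP) lies at the very end of the fingers, on their centre line; the grasp point (between the pads) lies 19 mm behind it; z points along the fingers, y is the direction in which the jaws open and shut (so a half turn about z gives the same grasp; the last joint's range is limited). The gripper opens to 85 mm and grips with 20 to 120 N. Pads are 22 mm wide; open, the fingers measure 114 mm over their backs; the gripper's body (76 mm by 85 mm) begins 54 mm behind the grasp point. The pads swing forward as they close: fully open they stand 13 mm farther back than shut.
Start: joints at [-1.299, 0.332, -0.065, 1.46, 0.022, 1.35, -0.088], TCP at [0.182, 0.598, 0.199] pointing down, gripper open.
Joint ranges: [-2.6, 2.6], [-0.5, 2.12], [-1.47, 1.34], [0.16, 2.42], [-1.27, 4.41], [0.06, 2.06], [-2.6, 2.6]. Speed limits (rad/s): [2.22, 2.22, 2.79, 2.79, 3.14, 3.14, 3.14].

## Interface

Orientations are given as a rotation vector (axis times angle).
In Python, from workcell import * gives the robot as it stands.
- The arm moves only by the tool step_arm, never from a script. Its argument "deltas" is a list of rows, each an object with "xyz": the shift along the tool's x, y, z scaled (see below), a list of three; "dr": the turn, a rotation vector about the tool's x, y, z scaled (see below), a list of three; "jaw": the closure, from 0 (fully open) to 1 (shut). In form: [{"xyz": [dx, dy, dz], "dr": [wx, wy, wz], "jaw": jaw}, ...]. A call has 1 to 20 rows; each row is the pose to reach, as a shift and turn from the pose measured when the call began, along the tool's axes at that moment; what a row does not reach only later rows make up. The controller multiplies each number of a shift by 200 mm and each number of a turn by pi/2 rad. A row lasts 1/8 s, in which the tool goes at most 62.5 mm and 10.7 degrees, less where a joint would pass 70% of its speed; a pose out of reach is approached as far as the arm can. A call with a number of a shift or a turn outside -1 to 1 is refused whole. A call with a gripper value outside its range is refused whole. The fingers move at their own pace and stop on an object; the grip force is fixed at half the most. Time passes only in rows, so rows that repeat a pose let the fingers close. It gives the time, the measured TCP pose, the force and the opening at its end, in the units of the state.
- get_state(): the state, without advancing time (a new reading comes with each control period).
- grab_frame(name): name is "side" or "top" or "wrist"; returns the picture (480x640x3 uint8, red, green, blue); there is no depth.
- camera_model(name): a dict with "mtx" (3x3 intrinsics, pixels), "k1" (the pictures are not rectified: a ray, as slopes to the right and down, at radius r is drawn at 1 + k1 r^2 times it, then the intrinsics apply), "view" (4x4, takes a point from world to camera coordinates). Camera axes: x right, y down, z forward; pixel columns grow to the right and rows downward; lengths in m; the calibration is good to about 2 mm. A picture is of the moment at which its call begins: read the wrist's pose just before it. camera_model takes no time and is no camera call; for the wrist camera it gives the pose at the moment of the call.
- sign_off(): hands the job in, once; it reports no verdict.
The state is a dict: "time": time; "q": joint angles; "dq": joint speeds; "effort": joint torques, N m; "ee_pos": TCP position; "eef_rot": TCP orientation; "wrist_force": force on the tool from outside, world axes, zero at the start; "torque": the same for the moment, N m; "opening": finger opening in m.
Only numpy, scipy, OpenCV 4.12 (cv2) and the standard library are available. Lean on these libraries where they do the work, as an engineer would, in place of code of your own. Each camera call takes 0.05 s, during which the arm holds its last target. There are 200 camera calls.

## Task

With the hatch still shut, wind the handwheel clockwise until the dish carriage touches the red end stop under the clear hatch. Then use the steel pull bar to raise the hatch until it lines up with the yellow pointer and finish while still holding it there with the gripper, because it falls shut if let go; do not move the pointer, and leave the glassware and other things on the bench alone.

Things in the scene. Friction and masses are not known exactly. Their poses are not given: they have to be found in the camera images.
- station: Dish viewing station, fixed, 220 x 480 mm, turned up to 0.2 rad. Origin on the bench; x away from the robot, y to its left at yaw 0. Left half (y 0 to 240 mm): chamber, 100 mm high front wall at x = -90 mm, hatch on top. Right half: open bay, walls 50 mm high. A 60 mm high gearbox in front of the bay (x -190 to -80, y -190 to -70 mm) carries the handwheel.
- carriage (a joint): Travel (m) of the aluminium carriage (110 x 110 mm, carrying a culture dish) along the station's +y; 0 at the far right of the bay, 0.245 when its left face touches the red end stop, where it is blocked. It is geared to the handwheel: 17.5 mm per radian (110 mm a turn), and stays where it is left.
- carriage_face (a point): Middle of the carriage's left face, the one that meets the red stop; axes as the station's.
- stop_face (a point): On the contact face of the red end stop (45 mm thick, 36 mm high), under the hatch; axes as the station's; its normal is the station's -y.
- wheel (a joint): Turn (rad) of the handwheel, growing clockwise as seen from above, which drives the carriage towards the red stop; 14.0 when the carriage is at the stop; starts 0.7 to 1.4 turns short of it. Needs about 0.06 N m, stays where it is left.
- wheel_axis (a point): On the vertical axis of the black handwheel (124 mm across), at the top of its hub, 88 mm above the bench; the rim's top is at 82 mm.
- crank_top (a point): Centre of the top of the orange crank grip, 139 mm above the bench: an upright cylinder 20 mm across and 55 mm long (84 to 139 mm above the bench), 45 mm from the wheel's axis, that spins freely on its own pin.
- hatch: Hatch: blue frame, clear window, 190 x 220 x 12 mm, about 0.6 kg. Origin mid-width on its level hinge line (along the station's y, at the chamber's far edge, 108 mm above the bench). Shut (as it starts), its axes are the station's; its -x points from hinge to pull bar; it opens about its +y, so -x rises, up to 1.5 rad. It swings freely and falls shut when let go.
- hatch_bar (a point): Middle of the hatch's steel pull bar, a round bar 14 mm thick lying along the hinge direction, 245 mm from the hinge and in the hatch's plane, 55 mm in front of the hatch's free edge; 120 mm of it are free between its two end arms. Shut, it is 108 mm above the bench with nothing under it. Axes as hatch.
- pointer (a joint): Angle (rad) of the yellow pointer above level: the angle to which the hatch is to be opened, between 0.6 and 1.05. The pointer turns about the hatch's hinge line beside the hatch's left edge, stiffly; it must stay as set.
- pointer_tip (a point): Outer end of the yellow pointer (a 222 mm long arm with a thicker end), 222 mm from the hinge line and 137 mm to the left of the hatch's middle; its own -x points from the hinge to the tip.
- bottle_a: Clear, pale media bottle with blue cap, 70 mm across, 170 mm high, origin at its foot. Bystander.
- bottle_b: Amber media bottle with blue cap, 70 mm across, 170 mm high, origin at its foot. Bystander.
- flask: Conical glass flask, 84 mm across the foot, 130 mm high, origin at its foot. Bystander.
- tube_rack: Blue tube rack with ten capped tubes, 180 x 70 mm, 99 mm high, origin at its foot. Bystander.
- dish_stack: Stack of four culture dishes, 90 mm across, 63 mm high, origin at its foot. Bystander.
- jar: Small jar with white cap, 40 mm across, 50 mm high, standing on the bench in front of the station between handwheel and pull bar, origin at its foot. Bystander.
- beaker: Steel beaker, 70 mm across, 90 mm high, origin at its foot. Bystander.

How it is judged:
On the way:
1. the carriage touches the red stop while the hatch is still shut (value of joint carriage above 0.242 m and angle between the x axis of hatch and the x axis of station, either way round below 0.1 rad), for 0.2 s.
At the end, for the whole second after the job is handed in: The carriage is still at the red stop (within 4 mm), the hatch stands within 0.07 rad (4 degrees) of the yellow pointer and is still (under 0.1 rad/s), and the gripper's fingers are holding it (over 0.5 N) (value of joint carriage above 0.241 m and angle between the x axis of hatch and the x axis of pointer_tip, either way round below 0.07 rad and angular speed of hatch below 0.1 rad/s and contact force between the fingers and hatch above 0.5 N and value of joint pointer above 0.55 rad); the arm keeps its last pose, push and grip.
It fails at once if the yellow pointer is shifted by more than 10 mm (distance of pointer_tip from where it was at the start of the episode above 0.01 m).
It fails at once if a bystander is moved by more than 20 mm (distance of any of bottle_a, bottle_b, flask, tube_rack, dish_stack, jar, beaker from where it was at the start of the episode above 0.02 m).
It also fails if it takes over 58 s, if anything falls off the work surface, if the arm or the gripper's body presses on something with over 40 N, if the wrist force passes 120 N, or if a joint passes its speed limit or range.

## Working session

There is one attempt and no reset: what is moved stays moved. The work goes in short steps, Python scripts to look and compute and a tool call to move; the robot and the scene stay as the last step left them, time stands still between calls to the robot, and variables do not carry over. Pictures are saved under pics/ and viewed, about 8 in all and at most 12, crops included, and the job is handed in when it is done.

Besides the shell and the picture viewer there is one more tool, called after "Request:" as a command line: name --argument value ..., lists and objects as JSON in quotes. step_arm: Moves the arm, as the interface text tells. Shifts and turns lie within -1 to 1; 1 stands for 200 mm of shift or pi/2 rad of turn. Its arguments: {"type":"object","properties":{"deltas":{"type":"array","items":{"type":"object","properties":{"xyz":{"type":"array","items":{"type":"number","minimum":-1,"maximum":1}},"dr":{"type":"array","items":{"type":"number","minimum":-1,"maximum":1}},"jaw":{"type":"number"}}}}},"required":["deltas"]}

```bash
mkdir -p pics; ls
python3 - <<'E'
from workcell import *
import cv2,numpy as np
print(get_state())
for n in ("side","top"):
    im=grab_frame(n); cv2.imwrite(f"pics/{n}0.png",im[:,:,::-1])
    m=camera_model(n); print(n,m)
print(camera_model("wrist"))
E
```

```text
pics
{'time': 0.0, 'q': array([-1.29861979,  0.33288145, -0.06470573,  1.46093719,  0.02156392,
        1.34991272, -0.08851847]), 'dq': array([ 0.00119176, -0.0005942 , -0.00042575,  0.0002386 ,  0.00121457,
       -0.00016391, -0.00155834]), 'effort': array([ 3.81667553e-05, -6.25439072e+01,  4.91116242e-02, -3.91603804e+01,
        1.61178358e-02,  1.00399702e-02, -2.37302112e-05]), 'ee_pos': array([0.18144657, 0.59763654, 0.19841197]), 'eef_rot': array([-4.61332539e-01, -3.10735053e+00,  2.25171387e-03]), 'wrist_force': array([ 0.67000083,  0.79067302, -0.14200341]), 'torque': array([ 0.00457844,  0.01388132, -0.00131005]), 'opening': 0.08546036186354256}
side {'mtx': array([[568.52211924,   0.        , 321.62667654],
       [  0.        , 568.52211924, 235.49973445],
       [  0.        ,   0.        ,   1.        ]]), 'k1': -0.049096420758229134, 'view': array([[ 0.88393171, -0.46733402,  0.01623708, -0.45157339],
       [-0.35657346, -0.69608621, -0.62315276,  0.2366509 ],
       [ 0.30252289,  0.54503477, -0.78193158,  1.54490265],
       [ 0.        ,  0.        ,  0.       
[... 310 characters left out ...]
     [-9.89989963e-01, -2.37618313e-02, -1.39123141e-01,
         5.09717665e-01],
       [ 1.39093358e-01,  2.90971576e-03, -9.90274998e-01,
         1.25743723e+00],
       [ 0.00000000e+00,  0.00000000e+00,  0.00000000e+00,
         1.00000000e+00]])}
{'mtx': array([[362.73454863,   0.        , 317.32516793],
       [  0.        , 362.73454863, 241.59146524],
       [  0.        ,   0.        ,   1.        ]]), 'k1': -0.004277964142534378, 'view': array([[ 0.29022376,  0.95695825, -0.00103448, -0.62406227],
       [ 0.90750535, -0.27488248,  0.31760615, -0.04134131],
       [ 0.30365147, -0.09311565, -0.94822216,  0.37950667],
       [ 0.        ,  0.        ,  0.        ,  1.        ]])}
```

View pics/top0.png

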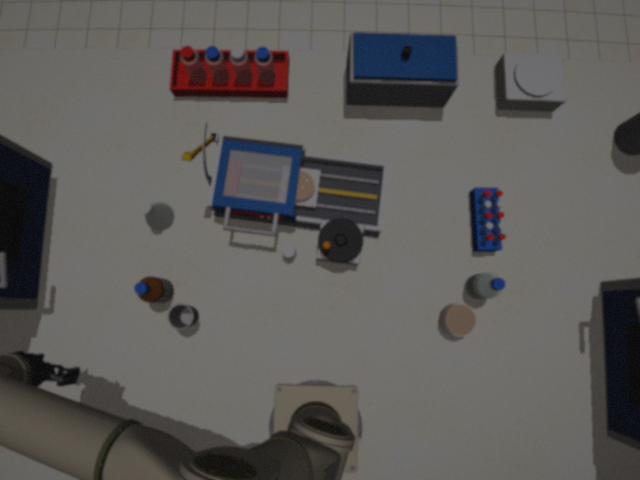

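View pics/side0.png

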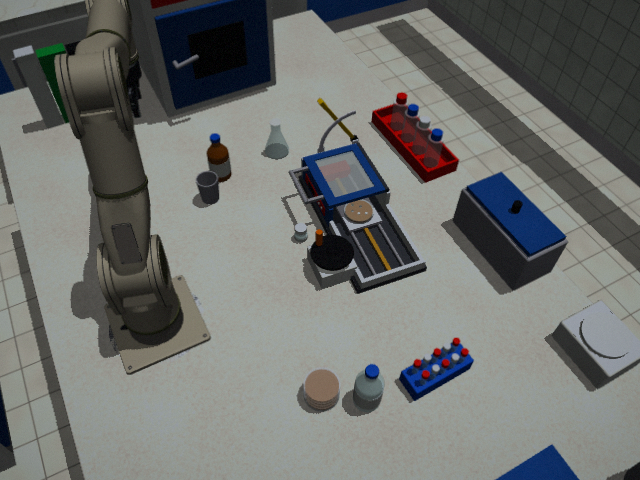

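The top view shows the orange crank at (327,245), the wheel hub near (341,240), the pull bar from about (227,231) to (277,235), the yellow tip at (186,157) and the jar at (289,253). The side view shows the crank at (319,237), the bar's left end at (292,173) and the yellow tip at (321,100).

```bash
cat > h.py <<'E'
import cv2,numpy as np
from workcell import *
from scipy.spatial.transform import Rotation as R
def ray(n,px,m=None):
    m=m or camera_model(n); K=m["mtx"]; V=m["view"]
    d=cv2.undistortPoints(np.array([[px]],float),K,np.array([m["k1"],0,0,0.]))[0,0] # first-order k1
    r=V[:3,:3].T@np.array([d[0],d[1],1.]); return -V[:3,:3].T@V[:3,3], r/np.linalg.norm(r)
def onplane(n,px,z,m=None):
    c,r=ray(n,px,m); return c+r*(z-c[2])/r[2]
def tri(rays):
    A=np.zeros((3,3));b=np.zeros(3)
    for c,r in rays:
        P=np.eye(3)-np.outer(r,r);A+=P;b+=P@c
    p=np.linalg.solve(A,b); return p,[round(1e3*np.linalg.norm((np.eye(3)-np.outer(r,r))@(p-c)),1) for c,r in rays]
def proj(n,p,m=None):
    m=m or camera_model(n);V=m["view"]
    return cv2.projectPoints(np.array([p],float),cv2.Rodrigues(V[:3,:3])[0],V[:3,3],m["mtx"],np.array([m["k1"],0,0,0.]))[0].ravel()
def blobs(im,lo,hi,box=None,amin=6):
    h=cv2.cvtColor(im,cv2.COLOR_RGB2HSV); k=cv2.inRange(h,np.array(lo),np.array(hi))
    if box: x0,y0,x1,y1=box; z=np.zeros_like(k); z[y0:y1,x0:x1]=k[y0:y1,x0:x1]; k=z
    n,_,s,c=cv2.connectedComponentsWithStats(k)
    return k,[(s[i].tolist(),c[i].round(1).tolist()) for i in range(1,n) if s[i,4]>=amin]
E
python3 - <<'E'
from h import *
np.set_printoptions(precision=4,suppress=True)
t=cv2.imread("pics/top0.png")[:,:,::-1].copy(); s=cv2.imread("pics/side0.png")[:,:,::-1].copy()
for n,im,b in (("top",t,(170,110,400,280)),("side",s,(270,80,440,300))):
    print(n,"orange",blobs(im,(3,150,90),(15,255,255),b)[1])
    print(n,"yellow",blobs(im,(18,140,70),(35,255,255),b)[1])
    print(n,"blue",blobs(im,(100,120,40),(125,255,255),b,50)[1])
    print(n,"black",blobs(im,(0,0,0),(179,255,32),b,150)[1])
a=cv2.resize(t[115:275,170:400],None,fx=3.4,fy=3.4,interpolation=cv2.INTER_CUBIC)
cv2.imwrite("pics/topc.png",cv2.convertScaleAbs(a,alpha=1.6)[:,:,::-1])
a=cv2.resize(s[85:295,270:440],None,fx=2.8,fy=2.8,interpolation=cv2.INTER_CUBIC)
cv2.imwrite("pics/sidec.png",cv2.convertScaleAbs(a,alpha=1.6)[:,:,::-1])
E
```

```text
top orange [([323, 242, 7, 6, 15], [326.1, 244.8])]
top yellow [([206, 136, 7, 6, 10], [209.1, 138.9]), ([183, 146, 18, 14, 81], [189.3, 154.2]), ([320, 189, 56, 10, 226], [347.3, 193.5])]
top blue [([213, 140, 89, 77, 2329], [257.6, 179.4])]
top black [([327, 229, 24, 21, 173], [339.9, 239.6])]
side orange [([316, 229, 7, 6, 31], [318.8, 231.5])]
side yellow [([318, 98, 14, 14, 37], [322.3, 102.6]), ([364, 228, 27, 42, 206], [377.3, 248.8])]
side blue [([408, 104, 11, 12, 99], [412.6, 109.4]), ([432, 129, 8, 12, 83], [435.9, 134.2]), ([303, 143, 83, 63, 1464], [342.5, 175.0])]
side black [([299, 171, 23, 27, 287], [308.7, 184.8]), ([367, 193, 48, 69, 272], [388.1, 221.3]), ([310, 198, 63, 77, 1717], [332.3, 242.7]), ([350, 267, 76, 26, 282], [381.1, 281.0])]
```

View pics/topc.png

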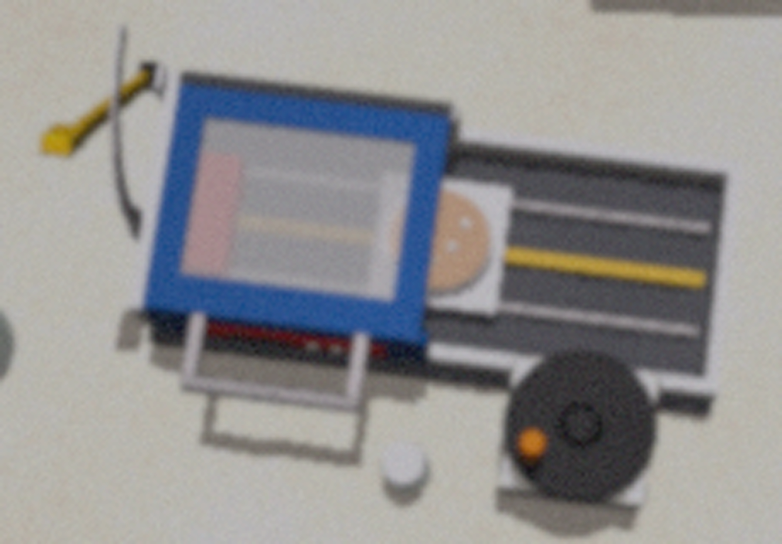

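View pics/sidec.png

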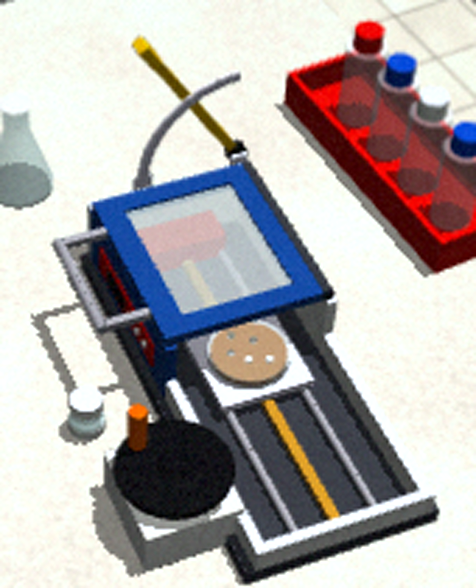

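The top crop shows the grip at (533,440), the hub at (581,424), bar ends at (186,384) and (355,403), hatch corners at (182,74), (450,104), (418,342) and (147,306), and the tip at (57,140). The side crop shows the grip top at (138,411), bar ends at (62,243) and (101,328), and the tip at (140,44).

Run:
```python
from h import *
np.set_printoptions(precision=4,suppress=True)
T=lambda u,v:((u+.5)/3.4-.5+170,(v+.5)/3.4-.5+115)
S=lambda u,v:((u+.5)/2.8-.5+270,(v+.5)/2.8-.5+85)
P={}
for k,a,b in (("crank",(533,440),(138,411)),("hub",(581,424),(174,470)),("barL",(186,384),(62,243)),("barR",(355,403),(101,328)),("tip",(57,140),(140,44)),
  ("root",(152,76),(238,147)),("hFL",(182,74),(240,165)),("hFR",(450,104),(334,291)),("hNR",(418,342),(165,345)),("hNL",(147,306),(92,207)),("jar",(404,465),(86,400))):
    P[k],e=tri([ray("top",T(*a)),ray("side",S(*b))]); print(k,P[k],e)
v=P["hFR"]-P["hFL"]; print("yaw far edge",np.arctan2(v[0],-v[1]), "near",np.arctan2(*( (P["hNR"]-P["hNL"])[:2]*[1,-1])),"bar",np.arctan2(*((P["barR"]-P["barL"])[:2]*[1,-1])))
h=onplane("top",T(581,424),.088);c=onplane("top",T(533,440),.139);print("hub z88",h,"crank z139",c,np.linalg.norm((h-c)[:2]))
for a in ((182,74),(450,104),(418,342),(147,306)): print(onplane("top",T(*a),.114))
for a in ((186,384),(355,403)): print(onplane("top",T(*a),.108))
```

```text
crank [ 0.4924 -0.0159  0.134 ] [np.float64(0.7), np.float64(0.7)]
hub [ 0.5145 -0.0555  0.0701] [np.float64(1.3), np.float64(1.3)]
barL [0.5371 0.2562 0.1049] [np.float64(2.3), np.float64(2.3)]
barR [0.5221 0.1237 0.1037] [np.float64(1.0), np.float64(1.0)]
tip [0.6687 0.3172 0.2909] [np.float64(1.9), np.float64(1.9)]
root [0.7857 0.2958 0.1145] [np.float64(1.5), np.float64(1.5)]
hFL [0.7841 0.2748 0.1068] [np.float64(5.1), np.float64(5.1)]
hFR [0.7692 0.0556 0.1059] [np.float64(0.4), np.float64(0.4)]
hNR [0.5734 0.076  0.0982] [np.float64(0.7), np.float64(0.7)]
hNL [0.5958 0.2916 0.105 ] [np.float64(1.1), np.float64(1.1)]
jar [0.483  0.0867 0.0446] [np.float64(0.8), np.float64(0.8)]
yaw far edge -0.06766122812959775 near -0.1034275205658939 bar -0.11236811534401356
hub z88 [ 0.5131 -0.0549  0.088 ] crank z139 [ 0.4923 -0.016   0.139 ] 0.04410854317068874
[0.7866 0.2721 0.114 ]
[0.7658 0.0554 0.114 ]
[0.571  0.0749 0.114 ]
[0.5949 0.2892 0.114 ]
[0.5344 0.2563 0.108 ]
[0.5225 0.123  0.108 ]
```

The measurements agree with the given sizes: grip radius 44 mm, bar height 104–105 mm, station yaw about -0.095 rad, pointer about 0.98 rad. Next I'll write a planner helper and the approach.

```bash
cat >> h.py <<'E'
YAW=-0.095
SX=np.array([np.cos(YAW),np.sin(YAW),0]); SY=np.array([-np.sin(YAW),np.cos(YAW),0])
RT=np.column_stack([np.cross(SX,[0,0,-1.]),SX,[0,0,-1.]])   # tool y along station x, pointing down
def rows(targets):
    s=get_state(); p=s["ee_pos"]; R0=R.from_rotvec(s["eef_rot"]).as_matrix(); out=[]
    for q,Rm,j in targets:
        d=R0.T@(np.array(q)-p)/.2; w=R.from_matrix(R0.T@Rm).as_rotvec()/(np.pi/2)
        out.append('{"xyz":[%s],"dr":[%s],"jaw":%g}'%(",".join("%.3f"%v for v in d),",".join("%.3f"%v for v in w),j))
        if max(abs(d).max(),abs(w).max())>1: print("OVER",d,w)
    print(",\n".join(out)); return s
E
python3 - <<'E'
from h import *
s=get_state();R0=R.from_rotvec(s["eef_rot"]).as_matrix()
print(R0.round(3),RT.round(3),np.linalg.det(RT))
rows([((.28,.42,.30),RT,0)])
E
```

```text
[[-0.957  0.291 -0.   ]
 [ 0.291  0.957 -0.001]
 [-0.    -0.001 -1.   ]] [[ 0.095  0.995  0.   ]
 [ 0.995 -0.095  0.   ]
 [ 0.     0.    -1.   ]] 1.0
{"xyz":[-0.729,-0.708,-0.507],"dr":[-0.001,0.001,0.873],"jaw":0}
```

Request:
step_arm --deltas '[{"xyz": [-0.1,-0.1,-0.3],"dr": [0,0,0.1],"jaw": 0},{"xyz": [-0.3,-0.3,-0.507],"dr": [0,0,0.2],"jaw": 0},{"xyz": [-0.55,-0.5,-0.507],"dr": [0,0,0.32],"jaw": 0},{"xyz": [-0.729,-0.708,-0.507],"dr": [0,0,0.44],"jaw": 0},{"xyz": [-0.729,-0.708,-0.507],"dr": [0,0,0.55],"jaw": 0},{"xyz": [-0.729,-0.708,-0.507],"dr": [0,0,0.66],"jaw": 0},{"xyz": [-0.729,-0.708,-0.507],"dr": [0,0,0.77],"jaw": 0},{"xyz": [-0.729,-0.708,-0.507],"dr": [0,0,0.873],"jaw": 0}]'

```text
time: 1.1
ee_pos: [0.2798, 0.4197, 0.2998]
eef_rot: [2.33, 2.106, -0.003]
wrist_force: [1.0, -0.8, 0.1]
opening: 0.0853
```

Run:
```python
from h import *
s=rows([((.37,.24,.30),RT,0),((.42,.222,.30),RT,0)]);print(s["q"].round(2),s["time"])
```

```text
{"xyz":[-0.849,0.539,0.000],"dr":[-0.000,0.001,-0.004],"jaw":0},
{"xyz":[-0.913,0.797,0.000],"dr":[-0.000,0.001,-0.004],"jaw":0}
[-1.18  0.03  0.1   1.61 -0.    1.51 -1.17] 1.1
```

Request:
step_arm --deltas '[{"xyz": [-0.3,0.2,0],"dr": [0,0,0],"jaw": 0},{"xyz": [-0.6,0.4,0],"dr": [0,0,0],"jaw": 0},{"xyz": [-0.9,0.7,0],"dr": [0,0,0],"jaw": 0},{"xyz": [-0.95,0.8,0],"dr": [0,0,0],"jaw": 0},{"xyz": [-0.95,0.8,0],"dr": [0,0,0],"jaw": 0}]'

```text
time: 1.72
ee_pos: [0.4225, 0.2102, 0.3]
eef_rot: [2.338, 2.096, -0.003]
wrist_force: [-0.4, 0.6, 0.7]
opening: 0.0856
```

Run:
```python
from h import *
s=rows([((.47,.03,.30),RT,0)]);print(s["q"].round(2),s["time"])
```

```text
{"xyz":[-0.870,0.334,0.002],"dr":[0.000,0.001,-0.009],"jaw":0}
[-0.94 -0.07  0.37  1.69  0.03  1.51 -0.69] 1.725
```

Request:
step_arm --deltas '[{"xyz": [-0.3,0.1,0],"dr": [0,0,0],"jaw": 0},{"xyz": [-0.6,0.2,0],"dr": [0,0,0],"jaw": 0},{"xyz": [-0.87,0.33,0],"dr": [0,0,0],"jaw": 0},{"xyz": [-0.87,0.33,0],"dr": [0,0,0],"jaw": 0},{"xyz": [-0.87,0.33,0],"dr": [0,0,0],"jaw": 0}]'

```text
time: 2.35
ee_pos: [0.4688, 0.031, 0.3002]
eef_rot: [2.338, 2.097, -0.003]
wrist_force: [-0.1, 1.0, 0.2]
opening: 0.0854
```

Run:
```python
from h import *
np.set_printoptions(precision=4,suppress=True)
m=camera_model("wrist"); im=grab_frame("wrist"); s=get_state(); print(s["q"].round(2),s["time"],s["ee_pos"])
cv2.imwrite("pics/w1.png",im[:,:,::-1]); np.save("w1.npy",m["view"])
print("orange",blobs(im,(3,150,60),(15,255,255),None,20)[1])
print("bar mid proj",proj("wrist",(.5285,.1897,.108),m),"hub",proj("wrist",(.5131,-.0549,.088),m),"crank",proj("wrist",(.4923,-.016,.139),m))
```

```text
[-0.78 -0.09  0.58  1.71  0.05  1.51 -0.31] 2.4 [0.4687 0.0317 0.3002]
orange [([335, 237, 19, 27, 321], [344.5, 252.8])]
bar mid proj [364.8936  21.1323] hub [363.5121 268.2021] crank [346.0529 254.1171]
```

View pics/w1.png

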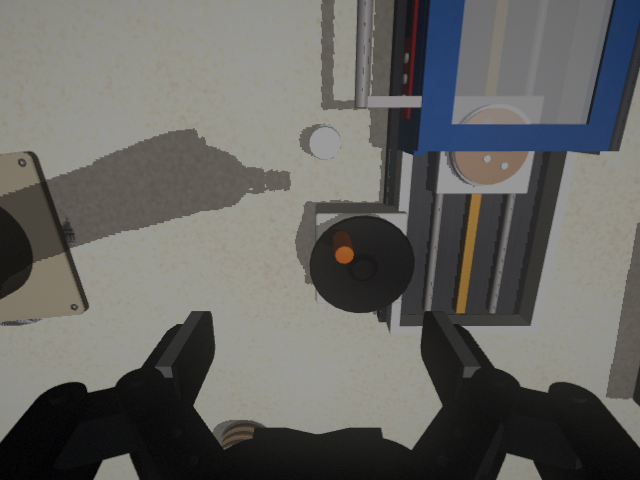

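The wrist view shows the grip top at (344.5,255), the hub at (364,267), the wheel rim spanning columns 310–414 and rows 216–312, and the carriage's right edge at about row 193.

Run:
```python
from h import *
np.set_printoptions(precision=4,suppress=True)
m=camera_model("wrist")
T=lambda u,v:((u+.5)/3.4-.5+170,(v+.5)/3.4-.5+115)
S=lambda u,v:((u+.5)/2.8-.5+270,(v+.5)/2.8-.5+85)
print("crank w/top/side",tri([ray("wrist",(344.5,255)),ray("top",T(533,440)),ray("side",S(138,411))]), "w plane",onplane("wrist",(344.5,255),.139))
print("hub wrist+top",tri([ray("wrist",(364,267)),ray("top",T(581,424))]),onplane("wrist",(364,267),.088))
print("rim ctr",onplane("wrist",(362,264),.082),"width",onplane("wrist",(414,264),.082)-onplane("wrist",(310,264),.082))
for z in(.03,.05):
  f=onplane("top",T(384,225),z);g=onplane("top",T(240,213),z);r=onplane("top",T(505,250),z);print(z,"face",f@SY,"stop",g@SY,"gap",(g-f)@SY,"right edge",r@SY, "carr width",(f-r)@SY)
h=onplane("wrist",(364,267),.088)
for i in range(3):
  pass
```

```text
crank w/top/side (array([ 0.4915, -0.0167,  0.1359]), [np.float64(0.9), np.float64(1.4), np.float64(0.6)]) w plane [ 0.4907 -0.016   0.139 ]
hub wrist+top (array([ 0.5142, -0.0553,  0.0819]), [np.float64(0.2), np.float64(0.2)]) [ 0.5138 -0.0527  0.088 ]
rim ctr [ 0.5123 -0.0513  0.082 ] width [ 0.1204 -0.0129  0.    ]
0.03 face 0.17615562878940144 stop 0.29898724895800965 gap 0.12283162016860821 right edge 0.07189546707757748 carr width 0.10426016171182396
0.05 face 0.17405613136871823 stop 0.2949776424892961 gap 0.12092151112057785 right edge 0.07141728083036487 carr width 0.10263885053835337
```

Run:
```python
from h import *
rows([((.4915,-.0165,.20),RT,0),((.4915,-.0165,.108),RT,0)])
```

```text
{"xyz":[-0.226,0.139,0.501],"dr":[-0.000,0.001,-0.008],"jaw":0},
{"xyz":[-0.225,0.139,0.961],"dr":[-0.000,0.001,-0.008],"jaw":0}
```

Request:
step_arm --deltas '[{"xyz": [-0.225,0.139,0.2],"dr": [0,0,0],"jaw": 0},{"xyz": [-0.225,0.139,0.5],"dr": [0,0,-0.008],"jaw": 0},{"xyz": [-0.225,0.139,0.75],"dr": [0,0,-0.008],"jaw": 0},{"xyz": [-0.225,0.139,0.961],"dr": [0,0,-0.008],"jaw": 0},{"xyz": [-0.225,0.139,0.961],"dr": [0,0,-0.008],"jaw": 0.3},{"xyz": [-0.225,0.139,0.961],"dr": [0,0,-0.008],"jaw": 0.6},{"xyz": [-0.225,0.139,0.961],"dr": [0,0,-0.008],"jaw": 1},{"xyz": [-0.225,0.139,0.961],"dr": [0,0,-0.008],"jaw": 1},{"xyz": [-0.225,0.139,0.961],"dr": [0,0,-0.008],"jaw": 1},{"xyz": [-0.225,0.139,0.961],"dr": [0,0,-0.008],"jaw": 1}]'

```text
time: 3.65
ee_pos: [0.4915, -0.0164, 0.1083]
eef_rot: [2.323, 2.113, -0.003]
wrist_force: [-0.5, 0.2, -0.1]
opening: -0.0
```

Run:
```python
from h import *
s=get_state(); print(s["q"].round(2),s["time"],s["opening"],s["wrist_force"],s["ee_pos"])
H=np.array([.5137,-.0545]);C=s["ee_pos"][:2];print(np.linalg.norm(C-H),np.degrees(np.arctan2(*(C-H)[::-1])))
def circ(a0,a1,n):
    return [((H[0]+.045*np.cos(a),H[1]+.045*np.sin(a),s["ee_pos"][2]),RT,1) for a in np.radians(np.linspace(a0,a1,n+1)[1:])]
a=np.degrees(np.arctan2(*(C-H)[::-1]))
rows(circ(a,a-90,9))
```

```text
[-0.7   0.12  0.69  1.95 -0.08  1.1  -0.07] 3.65 -3.46188657020619e-05 [-0.49234612  0.18625194 -0.0525335 ] [ 0.49152639 -0.01640376  0.1082692 ]
0.04407938806648023 120.20120535690491
{"xyz":[0.024,0.031,-0.000],"dr":[-0.000,0.001,0.000],"jaw":1},
{"xyz":[0.038,0.068,-0.000],"dr":[-0.000,0.001,0.000],"jaw":1},
{"xyz":[0.045,0.106,-0.000],"dr":[-0.000,0.001,0.000],"jaw":1},
{"xyz":[0.045,0.146,-0.000],"dr":[-0.000,0.001,0.000],"jaw":1},
{"xyz":[0.039,0.184,-0.000],"dr":[-0.000,0.001,0.000],"jaw":1},
{"xyz":[0.026,0.221,-0.000],"dr":[-0.000,0.001,0.000],"jaw":1},
{"xyz":[0.006,0.255,-0.000],"dr":[-0.000,0.001,0.000],"jaw":1},
{"xyz":[-0.018,0.286,-0.000],"dr":[-0.000,0.001,0.000],"jaw":1},
{"xyz":[-0.048,0.311,0.000],"dr":[-0.000,0.001,0.000],"jaw":1}
```

The fingers closed to 0, so the grip was missed or squeezed out. I'll look.

Run:
```python
from h import *
m=camera_model("wrist"); im=grab_frame("wrist"); t=grab_frame("top"); s=grab_frame("side")
print("orange",blobs(im,(3,150,60),(15,255,255),None,20)[1],blobs(t,(3,150,90),(15,255,255),(170,110,400,280))[1])
print("crank proj",proj("wrist",(.4915,-.0165,.139),m))
b=cv2.convertScaleAbs(cv2.resize(s[170:290,270:400],None,fx=3,fy=3,interpolation=cv2.INTER_CUBIC),alpha=1.6)
c=np.zeros((480,800,3),np.uint8); c[:360,:390]=b; c[:300,400:800]=cv2.resize(im,(400,300))
cv2.imwrite("pics/c2.png",c[:,:,::-1])
```

```text
orange [([294, 253, 40, 54, 1457], [313.9, 277.6])] []
crank proj [317.41714976 312.77239888]
```

View pics/c2.png

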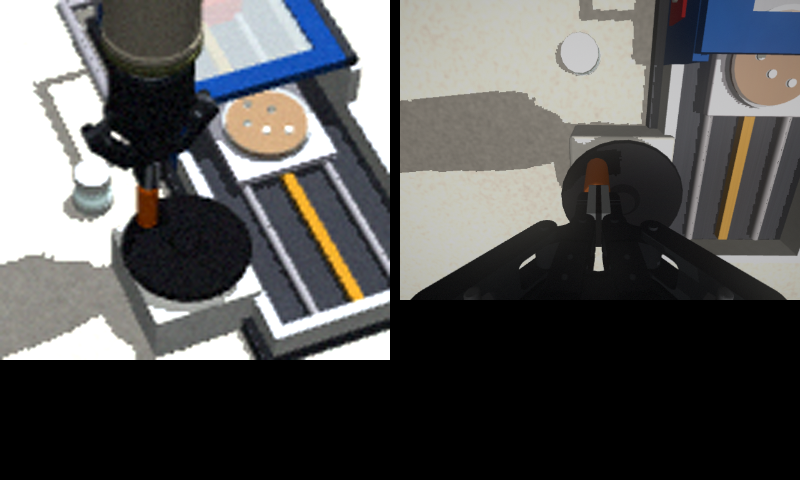

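The side crop shows the fingertips overlapping the top of the grip at about (148,185). The wrist inset shows the tips in front of the orange shaft at (597,175). I'll check this against projected points.

Run:
```python
from h import *
np.set_printoptions(precision=4,suppress=True)
m=camera_model("wrist"); V=m["view"]; print("cam",-V[:3,:3].T@V[:3,3])
im=grab_frame("wrist"); s=grab_frame("side"); st=get_state(); print(st["opening"],st["wrist_force"],st["time"])
print("tcp proj wrist",proj("wrist",st["ee_pos"],m),"side",proj("side",st["ee_pos"]),"top", proj("top",st["ee_pos"]))
for z in(.084,.139): print(z,proj("wrist",(.4915,-.0165,z),m),proj("side",(.4915,-.0165,z)))
k,b=blobs(s,(3,130,60),(15,255,255),(270,170,400,290)); print(b)
k,b=blobs(im,(3,130,40),(15,255,255),None,20); print(b)
for r in range(250,315,8): print(r,np.where(k[r]>0)[0][[0,-1]] if k[r].any() else None)
cv2.imwrite("pics/w3.png",cv2.convertScaleAbs(cv2.resize(im[220:420,220:420],None,fx=3,fy=3),alpha=2)[:,:,::-1])
```

```text
cam [0.499  0.0646 0.2817]
8.04024531084453e-05 [ 0.1321 -0.3671 -0.088 ] 3.9
tcp proj wrist [317.3261 283.1079] side [318.8683 237.4809] top [326.2853 246.0084]
0.084 [317.4894 265.6865] [318.8011 242.7113]
0.139 [317.6049 312.8989] [319.0462 230.5438]
[([316, 232, 7, 14, 40], [318.3, 237.6])]
[([294, 253, 43, 55, 1535], [314.5, 278.0])]
250 None
258 [303 327]
266 [299 331]
274 [298 332]
282 [297 333]
290 [296 334]
298 [295 335]
306 [294 336]
314 None
```

View pics/w3.png

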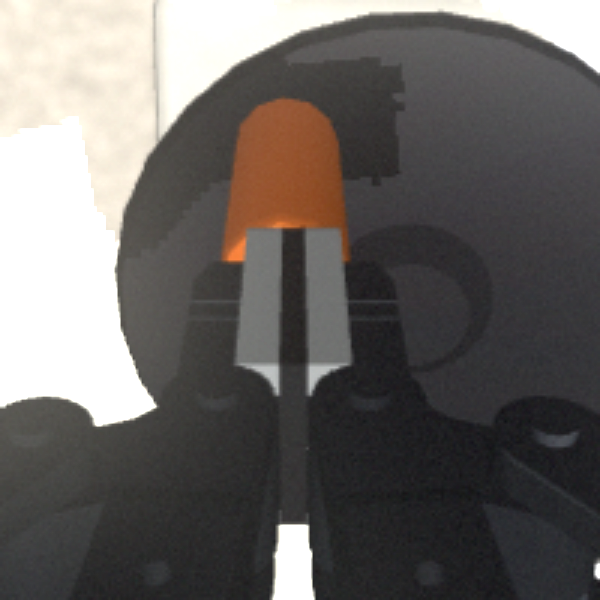

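The tips appear to sit on top of the grip rather than around it: in both views they end at about grip-top height. I'll triangulate the true tip against the reported TCP.

Run:
```python
from h import *
np.set_printoptions(precision=4,suppress=True)
st=get_state(); m=camera_model("wrist")
s=grab_frame("side"); g=s[215:250,300:340].max(2)
print(tri([ray("wrist",(317.5,295.8)),ray("side",(319.8,232))]), st["ee_pos"])
V=m["view"]; print("depth tcp",(V[:3,:3]@st["ee_pos"]+V[:3,3]))
R0=R.from_rotvec(st["eef_rot"]).as_matrix()
c=-V[:3,:3].T@V[:3,3]
print("cam in tool",R0.T@(c-st["ee_pos"]))
# open tips in w1, plane at several heights below flange (tool z)
c,r1=ray("wrist",(213,312)); _,r2=ray("wrist",(424,312))
for dz in(-.045,-.03,-.013,0):
    a,b=[c+r*((st["ee_pos"][2]-dz)-c[2])/r[2] for r in(r1,r2)]
    print(dz,"open width",np.linalg.norm(a-b),"mid in tool",R0.T@((a+b)/2-st["ee_pos"]))
```

```text
(array([ 0.4933, -0.0141,  0.1284]), [np.float64(1.7), np.float64(1.7)]) [ 0.4914 -0.0165  0.108 ]
depth tcp [0.     0.0218 0.1906]
cam in tool [ 0.081  -0.0002 -0.1739]
-0.045 open width 0.08451453160363308 mid in tool [ 0.0083  0.0004 -0.045 ]
-0.03 open width 0.09436851527860332 mid in tool [-0.0002  0.0005 -0.03  ]
-0.013 open width 0.10553636344356945 mid in tool [-0.0098  0.0006 -0.013 ]
0 open width 0.11407648262854352 mid in tool [-0.0171  0.0006  0.    ]
```

The open-tip spacing and the closed-tip position both put the physical tips about 30 mm short of the reported TCP. So I'll reopen, go 24 mm lower (still above the rim by the nominal TCP) and close again.

Request:
step_arm --deltas '[{"xyz": [0,0,0],"dr": [0,0,0],"jaw": 0},{"xyz": [0,0,0],"dr": [0,0,0],"jaw": 0},{"xyz": [0,0,0],"dr": [0,0,0],"jaw": 0},{"xyz": [0,0,0],"dr": [0,0,0],"jaw": 0},{"xyz": [0,0,0.06],"dr": [0,0,0],"jaw": 0},{"xyz": [0,0,0.12],"dr": [0,0,0],"jaw": 0},{"xyz": [0,0,0.12],"dr": [0,0,0],"jaw": 0.5},{"xyz": [0,0,0.12],"dr": [0,0,0],"jaw": 1},{"xyz": [0,0,0.12],"dr": [0,0,0],"jaw": 1},{"xyz": [0,0,0.12],"dr": [0,0,0],"jaw": 1},{"xyz": [0,0,0.12],"dr": [0,0,0],"jaw": 1}]'

```text
time: 5.32
ee_pos: [0.4917, -0.0163, 0.0845]
eef_rot: [2.323, 2.114, -0.002]
wrist_force: [-2.0, 1.2, 5.3]
opening: 0.018
```

```bash
cat >> h.py <<'E'
HUB=np.array([.5137,-.0545])
def wind(a0,a1,n):
    s=get_state(); C=s["ee_pos"][:2]; a=np.degrees(np.arctan2(*(C-HUB)[::-1])); print("now",a,np.linalg.norm(C-HUB),s["opening"],s["wrist_force"].round(1),s["time"])
    a0=a if a0 is None else a0
    rows([((HUB[0]+.045*np.cos(b),HUB[1]+.045*np.sin(b),.0845),RT,1) for b in np.radians(np.linspace(a0,a1,n+1)[1:])])
E
python3 -c "
from h import *
wind(None,30,10)"
```

```text
now 119.92215281803162 0.04411313722975372 0.018047366626087788 [-2.   1.2  5.3] 5.325
{"xyz":[0.022,0.028,-0.000],"dr":[-0.000,0.001,0.001],"jaw":1},
{"xyz":[0.035,0.060,-0.000],"dr":[-0.000,0.001,0.001],"jaw":1},
{"xyz":[0.043,0.095,-0.000],"dr":[-0.000,0.001,0.001],"jaw":1},
{"xyz":[0.045,0.130,-0.000],"dr":[-0.000,0.001,0.001],"jaw":1},
{"xyz":[0.042,0.165,-0.000],"dr":[-0.000,0.001,0.001],"jaw":1},
{"xyz":[0.033,0.199,-0.000],"dr":[-0.000,0.001,0.001],"jaw":1},
{"xyz":[0.019,0.232,-0.000],"dr":[-0.000,0.001,0.001],"jaw":1},
{"xyz":[0.001,0.262,-0.000],"dr":[-0.000,0.001,0.001],"jaw":1},
{"xyz":[-0.023,0.288,0.000],"dr":[-0.000,0.001,0.001],"jaw":1},
{"xyz":[-0.050,0.311,0.000],"dr":[-0.000,0.001,0.001],"jaw":1}
```

Request:
step_arm --deltas '[{"xyz": [0.022,0.028,0],"dr": [0,0,0],"jaw": 1},{"xyz": [0.035,0.06,0],"dr": [0,0,0],"jaw": 1},{"xyz": [0.043,0.095,0],"dr": [0,0,0],"jaw": 1},{"xyz": [0.045,0.13,0],"dr": [0,0,0],"jaw": 1},{"xyz": [0.042,0.165,0],"dr": [0,0,0],"jaw": 1},{"xyz": [0.033,0.199,0],"dr": [0,0,0],"jaw": 1},{"xyz": [0.019,0.232,0],"dr": [0,0,0],"jaw": 1},{"xyz": [0.001,0.262,0],"dr": [0,0,0],"jaw": 1},{"xyz": [-0.023,0.288,0],"dr": [0,0,0],"jaw": 1},{"xyz": [-0.05,0.311,0],"dr": [0,0,0],"jaw": 1}]'

```text
time: 6.58
ee_pos: [0.5511, -0.0341, 0.0844]
eef_rot: [-2.325, -2.112, 0.008]
wrist_force: [-12.6, -5.4, 11.5]
opening: 0.0179
```

```bash
python3 -c "
from h import *
t=grab_frame('top');cv2.imwrite('pics/t90.png',t[:,:,::-1])
hsv=cv2.cvtColor(t,cv2.COLOR_RGB2HSV)
print(blobs(t,(3,60,90),(20,160,255),(280,160,330,215))[1])
wind(30,-110,14)"
```

```text
[([297, 176, 7, 19, 71], [300.1, 185.4])]
now 27.395659415667893 0.04254912910367545 0.01746740177270185 [-9.5 -4.9  8.2] 6.625
{"xyz":[-0.019,0.024,-0.000],"dr":[-0.002,0.003,-0.001],"jaw":1},
{"xyz":[-0.055,0.038,-0.000],"dr":[-0.002,0.003,-0.001],"jaw":1},
{"xyz":[-0.094,0.045,-0.000],"dr":[-0.002,0.003,-0.001],"jaw":1},
{"xyz":[-0.133,0.046,0.000],"dr":[-0.002,0.003,-0.001],"jaw":1},
{"xyz":[-0.172,0.039,0.000],"dr":[-0.002,0.003,-0.001],"jaw":1},
{"xyz":[-0.209,0.026,0.000],"dr":[-0.002,0.003,-0.001],"jaw":1},
{"xyz":[-0.243,0.007,0.001],"dr":[-0.002,0.003,-0.001],"jaw":1},
{"xyz":[-0.273,-0.018,0.001],"dr":[-0.002,0.003,-0.001],"jaw":1},
{"xyz":[-0.299,-0.048,0.001],"dr":[-0.002,0.003,-0.001],"jaw":1},
{"xyz":[-0.319,-0.082,0.001],"dr":[-0.002,0.003,-0.001],"jaw":1},
{"xyz":[-0.332,-0.118,0.001],"dr":[-0.002,0.003,-0.001],"jaw":1},
{"xyz":[-0.340,-0.157,0.002],"dr":[-0.002,0.003,-0.001],"jaw":1},
{"xyz":[-0.340,-0.196,0.002],"dr":[-0.002,0.003,-0.001],"jaw":1},
{"xyz":[-0.333,-0.235,0.002],"dr":[-0.002,0.003,-0.001],"jaw":1}
```

The force is radial, about 13 N. Two-point geometry puts the hub at (0.512,-0.0562), so I'll refine it.

```bash
sed -i 's/HUB=np.array.*/HUB=np.array([.5120,-.0562])/; s/,.0845),RT/,.0860),RT/' h.py; python3 -c "
from h import *
wind(None,-80,11)"
```

```text
now 28.324665065758136 0.04484659478172459 0.01746740177270185 [-9.5 -4.9  8.2] 6.625
{"xyz":[-0.033,0.019,-0.008],"dr":[-0.002,0.003,-0.001],"jaw":1},
{"xyz":[-0.070,0.032,-0.008],"dr":[-0.002,0.003,-0.001],"jaw":1},
{"xyz":[-0.108,0.038,-0.008],"dr":[-0.002,0.003,-0.001],"jaw":1},
{"xyz":[-0.147,0.038,-0.007],"dr":[-0.002,0.003,-0.001],"jaw":1},
{"xyz":[-0.185,0.031,-0.007],"dr":[-0.002,0.003,-0.001],"jaw":1},
{"xyz":[-0.221,0.017,-0.007],"dr":[-0.002,0.003,-0.001],"jaw":1},
{"xyz":[-0.254,-0.002,-0.007],"dr":[-0.002,0.003,-0.001],"jaw":1},
{"xyz":[-0.284,-0.027,-0.007],"dr":[-0.002,0.003,-0.001],"jaw":1},
{"xyz":[-0.309,-0.056,-0.006],"dr":[-0.002,0.003,-0.001],"jaw":1},
{"xyz":[-0.328,-0.090,-0.006],"dr":[-0.002,0.003,-0.001],"jaw":1},
{"xyz":[-0.342,-0.126,-0.006],"dr":[-0.002,0.003,-0.001],"jaw":1}
```

Request:
step_arm --deltas '[{"xyz": [-0.033,0.019,-0.006],"dr": [0,0,0],"jaw": 1},{"xyz": [-0.07,0.032,-0.007],"dr": [0,0,0],"jaw": 1},{"xyz": [-0.108,0.038,-0.007],"dr": [0,0,0],"jaw": 1},{"xyz": [-0.147,0.038,-0.007],"dr": [0,0,0],"jaw": 1},{"xyz": [-0.185,0.031,-0.007],"dr": [0,0,0],"jaw": 1},{"xyz": [-0.221,0.017,-0.007],"dr": [0,0,0],"jaw": 1},{"xyz": [-0.254,-0.002,-0.007],"dr": [0,0,0],"jaw": 1},{"xyz": [-0.284,-0.027,-0.007],"dr": [0,0,0],"jaw": 1},{"xyz": [-0.309,-0.056,-0.006],"dr": [0,0,0],"jaw": 1},{"xyz": [-0.328,-0.09,-0.006],"dr": [0,0,0],"jaw": 1},{"xyz": [-0.342,-0.126,-0.006],"dr": [0,0,0],"jaw": 1}]'

```text
time: 8.0
ee_pos: [0.5181, -0.1011, 0.085]
eef_rot: [-2.326, -2.11, 0.011]
wrist_force: [0.4, 1.0, -26.0]
opening: 0.0178
```

```bash
python3 -c "
from h import *
wind(None,-190,11)"
```

```text
now -82.30694462021673 0.04533327929767972 0.01777418668900791 [  0.4   1.  -26. ] 8.0
{"xyz":[-0.004,-0.038,-0.005],"dr":[-0.004,0.003,-0.001],"jaw":1},
{"xyz":[-0.003,-0.077,-0.005],"dr":[-0.004,0.003,-0.001],"jaw":1},
{"xyz":[0.004,-0.114,-0.004],"dr":[-0.004,0.003,-0.001],"jaw":1},
{"xyz":[0.018,-0.150,-0.004],"dr":[-0.004,0.003,-0.001],"jaw":1},
{"xyz":[0.038,-0.183,-0.004],"dr":[-0.004,0.003,-0.001],"jaw":1},
{"xyz":[0.063,-0.212,-0.004],"dr":[-0.004,0.003,-0.001],"jaw":1},
{"xyz":[0.092,-0.237,-0.004],"dr":[-0.004,0.003,-0.001],"jaw":1},
{"xyz":[0.126,-0.256,-0.004],"dr":[-0.004,0.003,-0.001],"jaw":1},
{"xyz":[0.162,-0.269,-0.004],"dr":[-0.004,0.003,-0.001],"jaw":1},
{"xyz":[0.200,-0.276,-0.004],"dr":[-0.004,0.003,-0.001],"jaw":1},
{"xyz":[0.238,-0.276,-0.004],"dr":[-0.004,0.003,-0.001],"jaw":1}
```

Request:
step_arm --deltas '[{"xyz": [-0.004,-0.038,0.001],"dr": [0,0,0],"jaw": 1},{"xyz": [-0.003,-0.077,0.001],"dr": [0,0,0],"jaw": 1},{"xyz": [0.004,-0.114,0.001],"dr": [0,0,0],"jaw": 1},{"xyz": [0.018,-0.15,0.001],"dr": [0,0,0],"jaw": 1},{"xyz": [0.038,-0.183,0.001],"dr": [0,0,0],"jaw": 1},{"xyz": [0.063,-0.212,0.001],"dr": [0,0,0],"jaw": 1},{"xyz": [0.092,-0.237,0.001],"dr": [0,0,0],"jaw": 1},{"xyz": [0.126,-0.256,0.001],"dr": [0,0,0],"jaw": 1},{"xyz": [0.162,-0.269,0.001],"dr": [0,0,0],"jaw": 1},{"xyz": [0.2,-0.276,0.001],"dr": [0,0,0],"jaw": 1},{"xyz": [0.238,-0.276,0.001],"dr": [0,0,0],"jaw": 1}]'

```text
time: 9.38
ee_pos: [0.4676, -0.0476, 0.0849]
eef_rot: [-2.325, -2.11, 0.011]
wrist_force: [-2.3, -1.7, -19.6]
opening: 0.0177
```

```bash
sed -i 's/,.0860),RT/,.0849),RT/' h.py; python3 -c "
from h import *
wind(170,110,6)"
```

```text
now 169.01232181137132 0.04523825780025655 0.017749754705334058 [ -2.3  -1.7 -19.6] 9.375
{"xyz":[0.035,0.007,-0.000],"dr":[-0.004,0.003,-0.001],"jaw":1},
{"xyz":[0.072,0.020,-0.000],"dr":[-0.004,0.003,-0.001],"jaw":1},
{"xyz":[0.106,0.040,-0.001],"dr":[-0.004,0.003,-0.001],"jaw":1},
{"xyz":[0.136,0.065,-0.001],"dr":[-0.004,0.003,-0.001],"jaw":1},
{"xyz":[0.162,0.094,-0.001],"dr":[-0.004,0.003,-0.001],"jaw":1},
{"xyz":[0.182,0.128,-0.002],"dr":[-0.004,0.003,-0.001],"jaw":1}
```

Request:
step_arm --deltas '[{"xyz": [0.035,0.007,0.003],"dr": [0,0,0],"jaw": 1},{"xyz": [0.072,0.02,0.003],"dr": [0,0,0],"jaw": 1},{"xyz": [0.106,0.04,0.003],"dr": [0,0,0],"jaw": 1},{"xyz": [0.136,0.065,0.003],"dr": [0,0,0],"jaw": 1}]'

```text
time: 9.88
ee_pos: [0.4843, -0.0208, 0.0847]
eef_rot: [-2.325, -2.111, 0.009]
wrist_force: [-2.3, 1.0, -8.6]
opening: 0.0177
```

```bash
python3 -c "
from h import *
t=grab_frame('top')
a=cv2.resize(t[115:275,170:400],None,fx=3.4,fy=3.4,interpolation=cv2.INTER_CUBIC)
cv2.imwrite('pics/t4.png',cv2.convertScaleAbs(a,alpha=1.6)[:,:,::-1])
wind(None,60,7)"
```

```text
now 126.72210777318212 0.04485236422326967 0.017895652755346568 [  0.6   3.9 -10.6] 9.925
{"xyz":[0.023,0.029,-0.001],"dr":[-0.002,0.002,-0.000],"jaw":1},
{"xyz":[0.041,0.062,-0.001],"dr":[-0.002,0.002,-0.000],"jaw":1},
{"xyz":[0.053,0.098,-0.001],"dr":[-0.002,0.002,-0.000],"jaw":1},
{"xyz":[0.058,0.135,-0.001],"dr":[-0.002,0.002,-0.000],"jaw":1},
{"xyz":[0.058,0.172,-0.002],"dr":[-0.002,0.002,-0.000],"jaw":1},
{"xyz":[0.051,0.209,-0.002],"dr":[-0.002,0.002,-0.000],"jaw":1},
{"xyz":[0.039,0.244,-0.002],"dr":[-0.002,0.002,-0.000],"jaw":1}
```

View pics/t4.png

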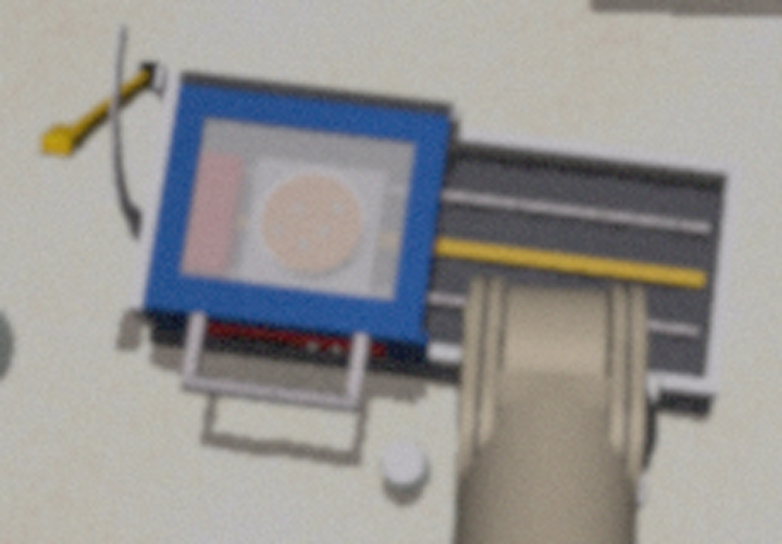

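The picture shows the carriage's left edge at about column 252 and the stop face at about 240. That leaves a gap of about 9 mm, or 30° of wheel. I'll continue in small steps.

Request:
step_arm --deltas '[{"xyz": [0.023,0.029,0.002],"dr": [0,0,0],"jaw": 1},{"xyz": [0.041,0.062,0.002],"dr": [0,0,0],"jaw": 1},{"xyz": [0.048,0.08,0.002],"dr": [0,0,0],"jaw": 1}]'

```text
time: 10.3
ee_pos: [0.5032, -0.0124, 0.0847]
eef_rot: [2.324, 2.112, -0.007]
wrist_force: [-0.8, -0.8, -5.7]
opening: 0.0177
```

```bash
python3 -c "
from h import *
wind(None,60,8)"
```

```text
now 101.40947178550854 0.044707344418854066 0.017727453216323533 [-0.8 -0.8 -5.7] 10.3
{"xyz":[0.006,0.019,-0.001],"dr":[-0.002,0.002,-0.000],"jaw":1},
{"xyz":[0.010,0.039,-0.001],"dr":[-0.002,0.002,-0.000],"jaw":1},
{"xyz":[0.011,0.060,-0.001],"dr":[-0.002,0.002,-0.000],"jaw":1},
{"xyz":[0.011,0.080,-0.001],"dr":[-0.002,0.002,-0.000],"jaw":1},
{"xyz":[0.008,0.100,-0.001],"dr":[-0.002,0.002,-0.000],"jaw":1},
{"xyz":[0.004,0.120,-0.002],"dr":[-0.002,0.002,-0.000],"jaw":1},
{"xyz":[-0.002,0.139,-0.002],"dr":[-0.002,0.002,-0.000],"jaw":1},
{"xyz":[-0.009,0.158,-0.002],"dr":[-0.002,0.002,-0.000],"jaw":1}
```

Request:
step_arm --deltas '[{"xyz": [0.006,0.019,0.001],"dr": [0,0,0],"jaw": 1},{"xyz": [0.009,0.03,0.001],"dr": [0,0,0],"jaw": 1},{"xyz": [0.009,0.03,0.001],"dr": [0,0,0],"jaw": 1}]'

```text
time: 10.68
ee_pos: [0.5099, -0.0116, 0.0847]
eef_rot: [2.324, 2.111, -0.006]
wrist_force: [1.7, -1.2, -7.1]
opening: 0.0177
```

```bash
python3 -c "
from h import *
wind(None,65,6)"
```

```text
now 92.63099048838578 0.04469336242922602 0.017656866117336856 [ 1.7 -1.2 -7.1] 10.675
{"xyz":[0.003,0.018,-0.001],"dr":[-0.001,0.003,-0.001],"jaw":1},
{"xyz":[0.004,0.036,-0.001],"dr":[-0.001,0.003,-0.001],"jaw":1},
{"xyz":[0.003,0.054,-0.001],"dr":[-0.001,0.003,-0.001],"jaw":1},
{"xyz":[0.000,0.072,-0.001],"dr":[-0.001,0.003,-0.001],"jaw":1},
{"xyz":[-0.004,0.089,-0.001],"dr":[-0.001,0.003,-0.001],"jaw":1},
{"xyz":[-0.009,0.107,-0.001],"dr":[-0.001,0.003,-0.001],"jaw":1}
```

Request:
step_arm --deltas '[{"xyz": [0.003,0.018,0.001],"dr": [0,0,0],"jaw": 1},{"xyz": [0.004,0.03,0.001],"dr": [0,0,0],"jaw": 1},{"xyz": [0.004,0.03,0.001],"dr": [0,0,0],"jaw": 1}]'

```text
time: 11.05
ee_pos: [0.511, -0.0115, 0.0843]
eef_rot: [-2.321, -2.107, 0.017]
wrist_force: [-28.6, 0.0, 20.6]
opening: 0.0177
```

```bash
python3 -c "
from h import *
wind(None,55,6)"
```

```text
now 91.24729415558957 0.04473814689434925 0.01766346125243569 [-28.6   0.   20.6] 11.05
{"xyz":[0.003,0.023,-0.003],"dr":[-0.008,0.002,-0.001],"jaw":1},
{"xyz":[0.002,0.047,-0.004],"dr":[-0.008,0.002,-0.001],"jaw":1},
{"xyz":[-0.002,0.071,-0.004],"dr":[-0.008,0.002,-0.001],"jaw":1},
{"xyz":[-0.007,0.094,-0.004],"dr":[-0.008,0.002,-0.001],"jaw":1},
{"xyz":[-0.016,0.116,-0.004],"dr":[-0.008,0.002,-0.001],"jaw":1},
{"xyz":[-0.026,0.137,-0.005],"dr":[-0.008,0.002,-0.001],"jaw":1}
```

A tangential reaction of 28.6 N with no further turn means the carriage is blocked at the stop. The total wound is 389°, or 119 mm, which matches the measured gap. I'll relax, open and lift, then confirm in a picture.

Request:
step_arm --deltas '[{"xyz": [0,0,0],"dr": [0,0,0],"jaw": 1},{"xyz": [0,0,0],"dr": [0,0,0],"jaw": 0},{"xyz": [0,0,0],"dr": [0,0,0],"jaw": 0},{"xyz": [0,0,0],"dr": [0,0,0],"jaw": 0},{"xyz": [0,0,0],"dr": [0,0,0],"jaw": 0},{"xyz": [0,0,-0.2],"dr": [0,0,0],"jaw": 0},{"xyz": [0,0,-0.5],"dr": [0,0,0],"jaw": 0},{"xyz": [0,0,-0.8],"dr": [0,0,0],"jaw": 0},{"xyz": [0,0,-0.98],"dr": [0,0,0],"jaw": 0.3},{"xyz": [0,0,-0.98],"dr": [0,0,0],"jaw": 0.3}]'

```text
time: 12.3
ee_pos: [0.5149, -0.011, 0.283]
eef_rot: [-2.323, -2.109, 0.01]
wrist_force: [0.2, -0.2, -0.1]
opening: 0.0598
```

Run:
```python
from h import *
np.set_printoptions(precision=4,suppress=True)
t=grab_frame('top'); w=grab_frame("wrist")
a=cv2.resize(t[125:225,200:330],None,fx=3,fy=3,interpolation=cv2.INTER_CUBIC)
c=np.zeros((480,800,3),np.uint8); c[:300,:390]=cv2.convertScaleAbs(a,alpha=1.6); c[:300,400:]=cv2.resize(w,(400,300))
cv2.imwrite('pics/c5.png',c[:,:,::-1])
s=rows([((.5285,.1897,.27),RT,.4)]); print(s["ee_pos"],s["q"].round(2),s["opening"],s["time"])
```

```text
OVER [ 1.0059 -0.0211  0.0461] [-0.0078  0.0023 -0.001 ]
{"xyz":[1.006,-0.021,0.046],"dr":[-0.008,0.002,-0.001],"jaw":0.4}
[ 0.5134 -0.0109  0.2799] [-0.72  0.05  0.68  1.64 -0.03  1.48 -0.13] 0.0596208021212216 12.4
```

View pics/c5.png

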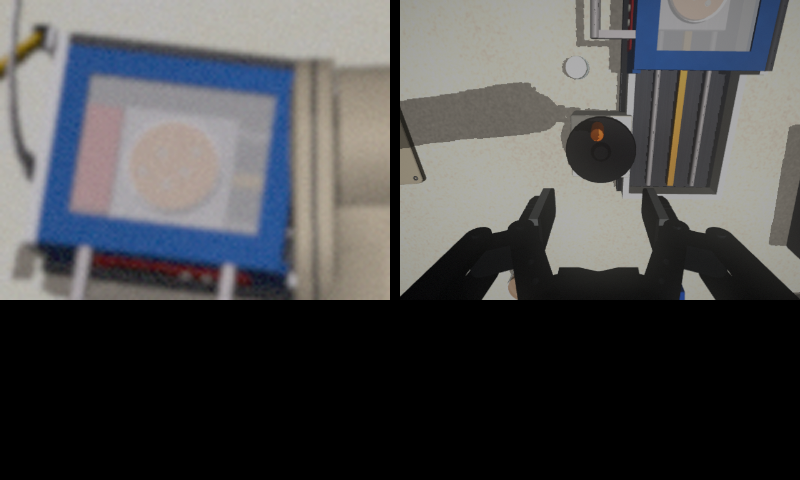

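The carriage's left edge now meets the stop face at crop column 125, with no gap, and the crank is released. Next I'll refine the bar from the wrist and top views and approach.

Run:
```python
from h import *
np.set_printoptions(precision=4,suppress=True)
m=camera_model("wrist"); m1=dict(m); m1["view"]=np.load("w1.npy")
w1=cv2.imread("pics/w1.png",0)
print([int(v) for v in w1[40,350:380]])
for z in(.1,.108):
  p=onplane("wrist",(363.5,60),z,m1); q=onplane("wrist",(363.5,102),z,m1); print(z,p,p@SX,q,q@SX,"y right arm",q@SY)
T=lambda u,v:((u+.5)/3.4-.5+170,(v+.5)/3.4-.5+115)
for z in(.1,.108):
  a=onplane("top",T(186,384),z);b=onplane("top",T(355,403),z);print(z,a@SX,b@SX,a@SY,b@SY)
```

```text
[145, 145, 145, 145, 145, 134, 87, 65, 78, 88, 97, 105, 111, 119, 128, 133, 127, 118, 104, 71, 90, 104, 145, 133, 89, 90, 89, 88, 87, 87]
0.1 [0.5262 0.1598 0.1   ] 0.5086652756577287 [0.5237 0.1232 0.1   ] 0.5096533521702217 y right arm 0.17234669179203915
0.108 [0.5252 0.1588 0.108 ] 0.5077251285146681 [0.5227 0.123  0.108 ] 0.5086920624820697 y right arm 0.17201181436204718
0.1 0.5088857485362613 0.5096401008436251 0.3075593760923143 0.172859234950753
0.108 0.5076909080560378 0.5084402980152918 0.3058068263310457 0.1719927817576979
```

Request:
step_arm --deltas '[{"xyz": [0.3,0,0],"dr": [0,0,0],"jaw": 0.4},{"xyz": [0.6,-0.01,0],"dr": [-0.008,0,0],"jaw": 0.4},{"xyz": [0.85,-0.02,0],"dr": [-0.008,0,0],"jaw": 0.4},{"xyz": [0.85,-0.02,0],"dr": [-0.008,0,0],"jaw": 0.4},{"xyz": [0.85,-0.02,0],"dr": [-0.008,0,0],"jaw": 0.4}]'

```text
time: 13.02
ee_pos: [0.5255, 0.1578, 0.2782]
eef_rot: [2.324, 2.109, -0.007]
wrist_force: [0.8, -0.5, 0.0]
opening: 0.0511
```

Run:
```python
from h import *
s=rows([((.5284,.1897,.25),RT,.4),((.5284,.1897,.10),RT,.4)]); print(s["q"].round(2))
```

```text
{"xyz":[0.161,-0.001,0.140],"dr":[-0.001,0.003,-0.001],"jaw":0.4},
{"xyz":[0.165,-0.000,0.890],"dr":[-0.001,0.003,-0.001],"jaw":0.4}
[-0.87  0.13  0.55  1.56 -0.07  1.47 -0.41]
```

Request:
step_arm --deltas '[{"xyz": [0.163,0,0.14],"dr": [0,0.003,0],"jaw": 0.4},{"xyz": [0.163,0,0.4],"dr": [0,0.003,0],"jaw": 0.4},{"xyz": [0.164,0,0.65],"dr": [0,0.003,0],"jaw": 0.4},{"xyz": [0.165,0,0.8],"dr": [0,0.003,0],"jaw": 0.4},{"xyz": [0.165,0,0.89],"dr": [0,0.003,0],"jaw": 0.4},{"xyz": [0.165,0,0.89],"dr": [0,0.003,0],"jaw": 0.4}]'

```text
time: 13.78
ee_pos: [0.5282, 0.1886, 0.0994]
eef_rot: [-2.328, -2.109, 0.004]
wrist_force: [0.8, -0.8, 0.9]
opening: 0.0514
```

Run:
```python
from h import *
m=camera_model("wrist"); w=grab_frame("wrist"); cv2.imwrite("pics/w6.png",cv2.convertScaleAbs(w,alpha=1.5)[:,:,::-1])
print("bar proj",proj("wrist",(.5284,.1897,.106),m),proj("wrist",(.534,.2455,.106),m))
s=rows([((.5284,.1897,.058),RT,.4)]); print(s["q"].round(2),s["wrist_force"])
```

```text
bar proj [317.54637369 286.55083086] [317.80090242 175.28072158]
{"xyz":[0.003,-0.003,0.213],"dr":[-0.000,0.000,-0.002],"jaw":0.4}
[-0.86  0.29  0.52  1.78 -0.16  1.12 -0.39] [0.52022415 0.07921804 0.41063064]
```

View pics/w6.png

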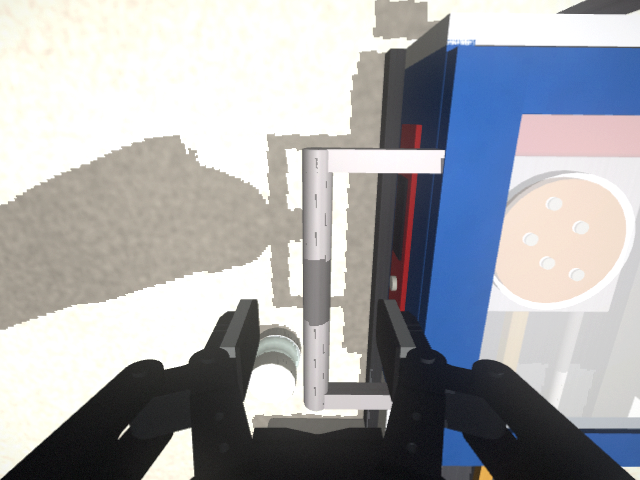

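The bar is centred between the fingers, at column 316 against a predicted 317, and the tips are still above it. I'll descend and grip.

Request:
step_arm --deltas '[{"xyz": [0.003,-0.003,0.08],"dr": [0,0,0],"jaw": 0.4},{"xyz": [0.003,-0.003,0.16],"dr": [0,0,0],"jaw": 0.4},{"xyz": [0.003,-0.003,0.213],"dr": [0,0,0],"jaw": 0.4},{"xyz": [0.003,-0.003,0.213],"dr": [0,0,0],"jaw": 0.5},{"xyz": [0.003,-0.003,0.213],"dr": [0,0,0],"jaw": 0.7},{"xyz": [0.003,-0.003,0.213],"dr": [0,0,0],"jaw": 1},{"xyz": [0.003,-0.003,0.213],"dr": [0,0,0],"jaw": 1},{"xyz": [0.003,-0.003,0.213],"dr": [0,0,0],"jaw": 1}]'

```text
time: 14.82
ee_pos: [0.5278, 0.1899, 0.0586]
eef_rot: [-2.327, -2.109, 0.002]
wrist_force: [-5.0, -0.6, 5.6]
opening: 0.0121
```

```bash
cat >> h.py <<'E'
P0=np.array([.5280,.1898,.0580])
def lift(t0,t1,n):
    s=get_state(); d=s["ee_pos"]-P0; print("theta tcp",np.arctan2(d[2],.245-d@SX),"radius",np.hypot(d[2],.245-d@SX),s["opening"],s["wrist_force"].round(1),s["time"],s["q"].round(2))
    rows([(P0+.245*(1-np.cos(t))*SX+np.array([0,0,.245*np.sin(t)]),RT,1) for t in np.linspace(t0,t1,n+1)[1:]])
E
python3 -c "
from h import *
lift(0,.35,8)"
```

```text
theta tcp 0.0023772689351649148 radius 0.24518428717244709 0.012060743685620672 [-5.  -0.6  5.6] 14.825 [-0.85  0.34  0.5   1.82 -0.19  1.03 -0.37]
{"xyz":[-0.001,0.002,-0.051],"dr":[-0.001,0.000,-0.002],"jaw":1},
{"xyz":[-0.001,0.005,-0.104],"dr":[-0.001,0.000,-0.002],"jaw":1},
{"xyz":[-0.001,0.011,-0.157],"dr":[-0.001,0.000,-0.002],"jaw":1},
{"xyz":[-0.001,0.019,-0.210],"dr":[-0.001,0.000,-0.002],"jaw":1},
{"xyz":[-0.000,0.030,-0.263],"dr":[-0.001,0.000,-0.002],"jaw":1},
{"xyz":[-0.000,0.042,-0.315],"dr":[-0.001,0.000,-0.002],"jaw":1},
{"xyz":[-0.000,0.057,-0.366],"dr":[-0.001,0.000,-0.002],"jaw":1},
{"xyz":[-0.000,0.075,-0.417],"dr":[-0.001,0.000,-0.002],"jaw":1}
```

Request:
step_arm --deltas '[{"xyz": [0,0.002,-0.051],"dr": [0,0,0],"jaw": 1},{"xyz": [0,0.005,-0.104],"dr": [0,0,0],"jaw": 1},{"xyz": [0,0.011,-0.157],"dr": [0,0,0],"jaw": 1},{"xyz": [0,0.019,-0.21],"dr": [0,0,0],"jaw": 1},{"xyz": [0,0.03,-0.263],"dr": [0,0,0],"jaw": 1},{"xyz": [0,0.042,-0.315],"dr": [0,0,0],"jaw": 1},{"xyz": [0,0.057,-0.366],"dr": [0,0,0],"jaw": 1},{"xyz": [0,0.075,-0.417],"dr": [0,0,0],"jaw": 1}]'

```text
time: 15.82
ee_pos: [0.5415, 0.1884, 0.1422]
eef_rot: [-2.325, -2.108, 0.006]
wrist_force: [-8.2, 0.5, -2.9]
opening: 0.012
```

```bash
python3 -c "
from h import *
lift(.35,.75,10)"
```

```text
theta tcp 0.34900676215507986 radius 0.24626619921545878 0.011965523112046067 [-8.2  0.5 -2.9] 15.825 [-0.86  0.28  0.53  1.7  -0.15  1.21 -0.39]
{"xyz":[0.000,0.024,-0.045],"dr":[-0.003,0.001,-0.002],"jaw":1},
{"xyz":[0.001,0.043,-0.090],"dr":[-0.003,0.001,-0.002],"jaw":1},
{"xyz":[0.001,0.064,-0.134],"dr":[-0.003,0.001,-0.002],"jaw":1},
{"xyz":[0.001,0.087,-0.177],"dr":[-0.003,0.001,-0.002],"jaw":1},
{"xyz":[0.001,0.112,-0.220],"dr":[-0.003,0.001,-0.002],"jaw":1},
{"xyz":[0.001,0.138,-0.261],"dr":[-0.003,0.001,-0.002],"jaw":1},
{"xyz":[0.001,0.166,-0.301],"dr":[-0.003,0.001,-0.002],"jaw":1},
{"xyz":[0.001,0.195,-0.341],"dr":[-0.003,0.001,-0.002],"jaw":1},
{"xyz":[0.001,0.226,-0.379],"dr":[-0.003,0.001,-0.002],"jaw":1},
{"xyz":[0.001,0.259,-0.415],"dr":[-0.003,0.001,-0.002],"jaw":1}
```

Forces stay small, so I'll continue the arc.

Request:
step_arm --deltas '[{"xyz": [0,0.022,-0.045],"dr": [0,0,0],"jaw": 1},{"xyz": [0,0.041,-0.09],"dr": [0,0,0],"jaw": 1},{"xyz": [0,0.062,-0.134],"dr": [0,0,0],"jaw": 1},{"xyz": [0,0.085,-0.177],"dr": [0,0,0],"jaw": 1},{"xyz": [0,0.11,-0.22],"dr": [0,0,0],"jaw": 1},{"xyz": [0,0.136,-0.261],"dr": [0,0,0],"jaw": 1},{"xyz": [0,0.164,-0.301],"dr": [0,0,0],"jaw": 1},{"xyz": [0,0.193,-0.341],"dr": [0,0,0],"jaw": 1},{"xyz": [0,0.224,-0.379],"dr": [0,0,0],"jaw": 1},{"xyz": [0,0.257,-0.415],"dr": [0,0,0],"jaw": 1}]'

```text
time: 17.08
ee_pos: [0.5901, 0.1833, 0.227]
eef_rot: [-2.321, -2.106, 0.013]
wrist_force: [-25.9, -3.0, 15.7]
opening: 0.0118
```

```bash
python3 -c "
from h import *
lift(.75,.97,6)"
```

```text
theta tcp 0.746931213919114 radius 0.24880780941711667 0.011773472365154029 [-25.9  -3.   15.7] 17.075 [-0.8   0.34  0.55  1.45 -0.18  1.41 -0.34]
{"xyz":[0.003,0.047,-0.023],"dr":[-0.007,0.001,-0.001],"jaw":1},
{"xyz":[0.003,0.079,-0.054],"dr":[-0.007,0.001,-0.001],"jaw":1},
{"xyz":[0.003,0.113,-0.084],"dr":[-0.007,0.001,-0.001],"jaw":1},
{"xyz":[0.003,0.147,-0.114],"dr":[-0.007,0.001,-0.001],"jaw":1},
{"xyz":[0.003,0.182,-0.141],"dr":[-0.007,0.001,-0.001],"jaw":1},
{"xyz":[0.003,0.218,-0.168],"dr":[-0.007,0.001,-0.001],"jaw":1}
```

The radial force has grown to 30 N outward, so I'll follow a slightly larger radius.

```bash
sed -i 's/def lift(t0,t1,n):/def lift(t0,t1,n,r=.245):/; s/rows(\[(P0+.245\*(1-np.cos(t))\*SX+np.array(\[0,0,.245\*np.sin(t)\])/rows([(P0+(.245-r*np.cos(t))*SX+np.array([0,0,r*np.sin(t)])/' h.py; python3 -c "
from h import *
lift(.75,.90,5,.2505)"
```

```text
theta tcp 0.746931213919114 radius 0.24880780941711667 0.011773472365154029 [-25.9  -3.   15.7] 17.075 [-0.8   0.34  0.55  1.45 -0.18  1.41 -0.34]
{"xyz":[0.003,0.022,-0.036],"dr":[-0.007,0.001,-0.001],"jaw":1},
{"xyz":[0.003,0.049,-0.063],"dr":[-0.007,0.001,-0.001],"jaw":1},
{"xyz":[0.003,0.076,-0.088],"dr":[-0.007,0.001,-0.001],"jaw":1},
{"xyz":[0.003,0.104,-0.113],"dr":[-0.007,0.001,-0.001],"jaw":1},
{"xyz":[0.003,0.133,-0.137],"dr":[-0.007,0.001,-0.001],"jaw":1}
```

Request:
step_arm --deltas '[{"xyz": [0,0.02,-0.036],"dr": [-0.004,0,0],"jaw": 1},{"xyz": [0,0.048,-0.063],"dr": [-0.005,0,0],"jaw": 1},{"xyz": [0,0.075,-0.088],"dr": [-0.005,0,0],"jaw": 1},{"xyz": [0,0.103,-0.113],"dr": [-0.005,0,0],"jaw": 1},{"xyz": [0,0.132,-0.137],"dr": [-0.005,0,0],"jaw": 1},{"xyz": [0,0.132,-0.137],"dr": [-0.005,0,0],"jaw": 1}]'

```text
time: 17.82
ee_pos: [0.6174, 0.1803, 0.2547]
eef_rot: [-2.327, -2.109, 0.004]
wrist_force: [2.8, -0.8, -7.3]
opening: 0.0115
```

Run:
```python
from h import *
lift(.90,.98,3,.251)
s=grab_frame("side"); t=grab_frame("top")
print(blobs(s,(18,140,70),(35,255,255),(270,80,440,300))[1]); print(blobs(t,(18,140,70),(35,255,255),(170,110,400,280))[1])
a=cv2.resize(s[85:245,270:420],None,fx=2.6,fy=2.6,interpolation=cv2.INTER_CUBIC); b=cv2.resize(t[115:275,170:320],None,fx=2.6,fy=2.6,interpolation=cv2.INTER_CUBIC)
cv2.imwrite("pics/c7.png",cv2.convertScaleAbs(np.hstack([a,b]),alpha=1.6)[:,:,::-1])
```

```text
theta tcp 0.9030976055565101 radius 0.2504356700483277 0.0115226893409206 [ 2.8 -0.8 -7.3] 17.825 [-0.76  0.38  0.56  1.34 -0.2   1.47 -0.31]
{"xyz":[0.005,0.022,-0.020],"dr":[-0.002,0.001,-0.002],"jaw":1},
{"xyz":[0.005,0.049,-0.040],"dr":[-0.002,0.001,-0.002],"jaw":1},
{"xyz":[0.005,0.076,-0.059],"dr":[-0.002,0.001,-0.002],"jaw":1}
[([341, 122, 11, 12, 13], [345.9, 127.8]), ([349, 201, 42, 69, 317], [370.5, 237.0])]
[([283, 184, 5, 2, 6], [284.7, 184.8]), ([296, 185, 81, 14, 323], [335.9, 192.1])]
```

View pics/c7.png

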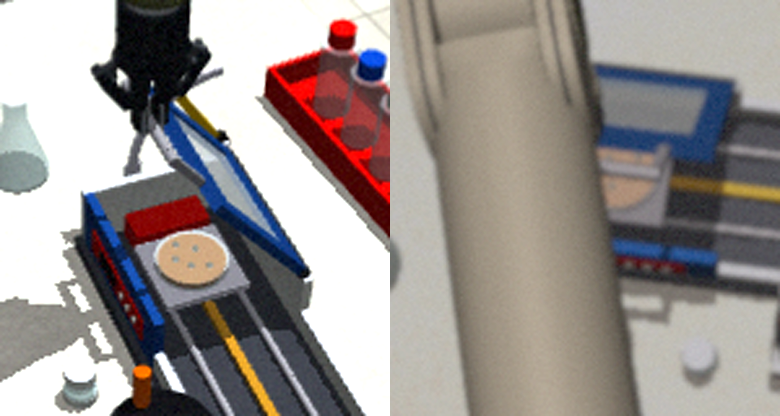

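The side crop shows the hatch up, with its hinge corner at (306,272) and its free right corner at about (208,188). The pointer lies behind at (178,97)–(222,138), the dish carriage is at the red stop, and the forces are now small. I'll measure both angles by casting rays onto their vertical planes.

```bash
cat > meas.py <<'E'
from h import *
np.set_printoptions(precision=4,suppress=True)
def onSY(n,px,y):
    c,r=ray(n,px); p=c+r*(y-c@SY)/(r@SY); return np.array([p@SX,p[2]])
S=lambda u,v:((u+.5)/2.8-.5+270,(v+.5)/2.8-.5+85)
hinge=np.array([.753,.108])
for y in(.376,.379):
    a,b=onSY("side",S(140,44),y),onSY("side",S(238,147),y); d=a-b; e=a-hinge
    print("pointer slope",np.arctan2(d[1],-d[0]),np.hypot(*d),"about hinge",np.arctan2(e[1],-e[0]),np.hypot(*e))
s=grab_frame("side"); k,b=blobs(s,(100,110,35),(125,255,255),(320,110,395,200),50); print(b)
i=np.where(k>0); pts=np.column_stack(i[::-1]); n,l=cv2.connectedComponents(k)
j=np.argmax(np.bincount(l[l>0])); k=(l==j).astype(np.uint8)
h=cv2.convexHull(np.column_stack(np.where(k)[::-1]).astype(np.int32)); print(cv2.approxPolyDP(h,2,True)[:,0].tolist())
for y in (.125,.129):
  for q in cv2.approxPolyDP(h,2,True)[:,0]:
    e=onSY("side",q.astype(float),y)-hinge; print(y,q,e,"ang",np.arctan2(e[1],-e[0]),"r",np.hypot(*e))
E
python3 meas.py
```

```text
pointer slope 0.9714672913024669 0.22521524703886078 about hinge 0.9940459349734687 0.22137287780753273
pointer slope 0.9714672913024669 0.22575198843121508 about hinge 0.992549892900823 0.21854579077270883
[([333, 124, 54, 66, 651], [357.7, 157.6]), ([320, 184, 9, 16, 62], [322.8, 193.3])]
[[386, 187], [381, 188], [350, 164], [333, 135], [335, 124], [359, 144]]
0.125 [386 187] [-0.0056  0.0134] ang 1.1784669254852413 r 0.014546861147262958
0.125 [381 188] [-0.0226  0.0157] ang 0.6070366671692918 r 0.02747378830231425
0.125 [350 164] [-0.1329  0.1547] ang 0.8611930501120972 r 0.20391012862791416
0.125 [333 135] [-0.1881  0.2776] ang 0.9753923282517317 r 0.3353343764299065
0.125 [335 124] [-0.1838  0.3128] ang 1.0394976269139342 r 0.3627680482523632
0.125 [359 144] [-0.1104  0.221 ] ang 1.1075072999508857 r 0.24706170857109652
0.129 [386 187] [-0.003   0.0085] ang 1.2327078564274607 r 0.009025448960520236
0.129 [381 188] [-0.0201  0.0108] ang 0.4919997571118641 r 0.022764714969024408
0.129 [350 164] [-0.1308  0.1503] ang 0.8547700441361095 r 0.19925761734466302
0.129 [333 135] [-0.1862  0.2738] ang 0.9734332347934815 r 0.33108978863421357
0.129 [335 124] [-0.1819  0.309 ] ang 1.038688694403157 r 0.3586017298978953
0.129 [359 144] [-0.1083  0.2169] ang 1.1078850350135696 r 0.24242929032954974
```

The pointer is at about 0.98–0.99 rad and the hatch at about 0.89–0.90. I'll raise it by 0.085.

Request:
step_arm --deltas '[{"xyz": [0.002,0.022,-0.02],"dr": [0,0,0],"jaw": 1},{"xyz": [0.002,0.049,-0.04],"dr": [0,0,0],"jaw": 1},{"xyz": [0.002,0.078,-0.06],"dr": [0,0,0],"jaw": 1},{"xyz": [0.002,0.078,-0.06],"dr": [0,0,0],"jaw": 1},{"xyz": [0.002,0.078,-0.06],"dr": [0,0,0],"jaw": 1}]'

```text
time: 18.6
ee_pos: [0.6329, 0.1788, 0.2668]
eef_rot: [-2.327, -2.11, 0.003]
wrist_force: [0.6, -4.7, -4.4]
opening: 0.0118
```

```bash
python3 meas.py | grep -v "0.129 "
python3 - <<'E'
from h import *
lift(.98,.98,1,.251)
s=grab_frame("side")
cv2.imwrite("pics/c8.png",cv2.convertScaleAbs(cv2.resize(s[90:215,300:420],None,fx=4.8,fy=4.8,interpolation=cv2.INTER_CUBIC),alpha=1.6)[:,:,::-1])
E
```

```text
pointer slope 0.9714672913024669 0.22521524703886078 about hinge 0.9940459349734687 0.22137287780753273
pointer slope 0.9714672913024669 0.22575198843121508 about hinge 0.992549892900823 0.21854579077270883
[([338, 124, 49, 65, 493], [360.7, 156.9]), ([320, 185, 9, 15, 62], [322.8, 193.5])]
[[386, 187], [381, 187], [356, 163], [338, 131], [340, 124], [359, 144]]
0.125 [386 187] [-0.0056  0.0134] ang 1.1784669254852413 r 0.014546861147262958
0.125 [381 187] [-0.0231  0.0202] ang 0.7196507264735256 r 0.030659830204519446
0.125 [356 163] [-0.1145  0.152 ] ang 0.9252880863690216 r 0.190269521591289
0.125 [338 131] [-0.1745  0.2867] ang 1.024194253616811 r 0.33565066240796754
0.125 [340 124] [-0.1699  0.3085] ang 1.0674545109039506 r 0.3521365662011185
0.125 [359 144] [-0.1104  0.221 ] ang 1.1075072999508857 r 0.24706170857109652
theta tcp 0.9812496781420981 radius 0.25112040360439836 0.011422021940309432 [ 0.9 -4.9 -5. ] 18.65 [-0.73  0.42  0.56  1.28 -0.22  1.51 -0.3 ]
{"xyz":[0.005,-0.001,0.001],"dr":[-0.001,0.001,-0.002],"jaw":1}
```

View pics/c8.png

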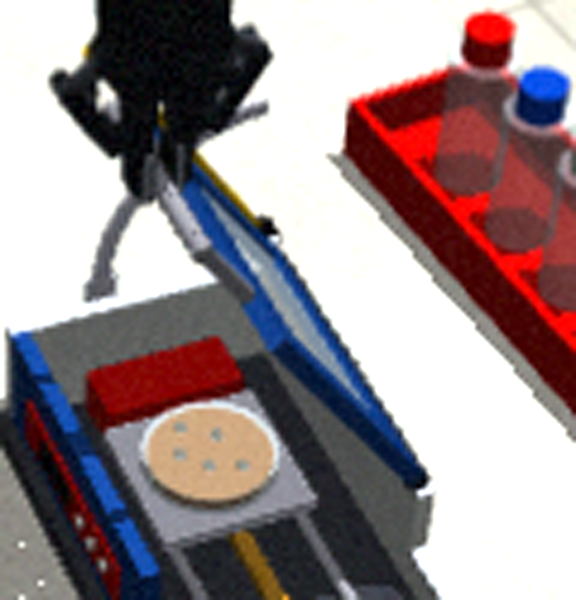

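The final picture shows the hatch held by the bar, with the pull bar's right end at crop (207,243) and the underside free corner at (275,350). The carriage is against the red stop. I'll cross-check the angle using the bar end, which lies in the hatch's plane.

```bash
cat > m2.py <<'E'
from h import *
def onSY(n,px,y):
    c,r=ray(n,px); p=c+r*(y-c@SY)/(r@SY); return np.array([p@SX,p[2]])
Q=lambda u,v:(300+(u+.5)/4.8-.5,90+(v+.5)/4.8-.5)
for hx,hz in((.753,.108),(.750,.106),(.756,.106)):
  for nm,px,y,off in(("bar",Q(207,243),.174,0),("corner",Q(276,350),.129,.032),("tip",(270+140.5/2.8-.5,85+44.5/2.8-.5),.376,0)):
    e=onSY("side",px,y)-[hx,hz]; print(hx,hz,nm,"angle %.3f r %.3f"%(np.arctan2(e[1],-e[0])+off,np.hypot(*e)))
E
python3 m2.py
```

```text
0.753 0.108 bar angle 0.979 r 0.243
0.753 0.108 corner angle 0.969 r 0.184
0.753 0.108 tip angle 0.994 r 0.221
0.75 0.106 bar angle 0.994 r 0.243
0.75 0.106 corner angle 0.988 r 0.184
0.75 0.106 tip angle 1.010 r 0.221
0.756 0.106 bar angle 0.974 r 0.246
0.756 0.106 corner angle 0.962 r 0.187
0.756 0.106 tip angle 0.988 r 0.225
```

The bar-end and corner checks put the hatch about 0.015–0.025 rad below the pointer, within the 0.07 tolerance, and the grip is firm. I'll hand it in.

```bash
python3 -c "
from h import *
s=get_state();print(s['time'],s['opening'],s['wrist_force'].round(1),abs(s['dq']).max());print(sign_off())"
```

```text
18.7 0.011601426466316636 [ 1.5 -4.8 -4. ] 0.0014510591939341636
the job is handed in; nothing more can be done
None
```

I wound the handwheel clockwise about 389° with the hatch shut, until it was blocked (28.6 N against the crank, carriage seen against the red stop). I then raised the hatch by its pull bar to the yellow pointer and handed the job in at 18.7 s while still gripping it. No verdict is reported.

**Last checks:**
- **Hatch angle:** the bar end gives 0.979 rad and the hatch corner 0.969 rad, against 0.994 rad for the pointer tip. That leaves 0.015–0.025 rad, inside the 0.07 limit. A different measure, the pointer's slope, gave 0.971 rad.
- **Hold:** the fingers read 11.6 mm open on the 14 mm bar, the arm was still, and the wrist force was about 6 N.
- **Carriage:** the last picture shows it against the red stop.
- **Pointer:** I did not remeasure it after the lift, because the gripper hid its tip. Nothing was seen to touch it.
- **Bystanders:** nothing was seen to touch them, but I did not remeasure their positions.

**What failed or disagreed:**
- The first grip on the crank closed on nothing. The cameras showed the fingertips about 20–45 mm behind the reported tool point. I worked with about 30 mm and regrasped lower, which held.
- The hub and the hatch radius first came out a few millimetres off. That gave side forces of 13 N while winding and 30 N while lifting until I corrected them, and raising the tool too far on the crank gave a 26 N vertical pull. All of these stayed well below the 120 N wrist limit.

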